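# Present the cordless scanner to the small carton's bar code

## Task

Lift the cordless bar-code scanner out of its charging cradle, carry it over the cartons and the tote's wall without letting it touch them, and hold its reading window about a centimetre above the bar code on the smallest of the three cartons in the tote: level, centred on the code, the wide head reaching straight across the bars. The scanner reads by itself, so finish while still holding it there, quite still and not touching the carton. Do not push the tote, the cartons or anything else on the bench out of place.

Things in the scene. Friction and masses are not known exactly. Their poses are not given: they have to be found in the camera images.
- scanner: cordless scanner, 0.18 kg: dark handle 150 mm long (x -100 to +50), 30 wide (y), 26 thick (z); a neck at its front bends down to a wide head, 34 mm (x) x 74 mm (y), whose flat underside is the reading window. Origin: balance point, mid-thickness of the handle, good to grip from above across the 30 mm. x along the handle to the head; z up, vertical in the cradle, origin then 58 mm above the table
- scanner_window (a point): centre of the reading window, on the underside of the scanner's head: 95 mm ahead (x) of the scanner's origin and 42 mm below it. Same axes as the scanner: the scan line runs along y
- cradle: charging cradle, fixed: base plate 175 x 84 mm, 14 high; a pocket (62 high) holds the handle's tail and a fork (58 high) its front, 2.5 mm play at the sides, both 56 mm wide; from 58 mm behind to 36 ahead of the scanner's origin the handle is free, also below down to the base. Scanner lifts straight up, clear after 20 mm. Origin on the table below the scanner's origin at the start, same axes
- tote: off-white plastic tote, 300 mm (x) x 400 mm (y), 120 mm high, standing loose on the table, with a rim that stands out 6 mm; floor 5 mm thick. Origin at the centre of its underside. Three cartons stand in a row along y in it, in any order
- small_carton: the smallest carton in the tote: 170 mm (x) x 110 mm (y), 105 mm high, with a white shipping label on top; loose. Origin at the centre of its underside
- barcode (a point): centre of the bar code on top of the small carton's label (15 mm towards -x from the middle of the carton's top), 1 mm above the cardboard. The code measures 58 mm along y; its bars are 26 mm long and run along x, so the scan line has to lie along y, either way round. z up
- middle_carton: carton in the tote, 250 x 115 mm, 135 mm high, with a label too; loose. Origin at the centre of its underside
- tall_carton: carton in the tote, 230 x 100 mm, 150 mm high, with a label too; loose. Origin at the centre of its underside
- standing_carton: narrow carton standing on the table between cradle and tote, 160 mm (x) x 70 mm (y), 190 mm high; loose. Origin at the centre of its underside
- flat_carton: flat carton on the table between robot and tote, 70 x 200 mm, 45 mm high; loose. Origin at the centre of its underside
- side_carton: carton on the table left of the tote, 200 x 140 mm, 120 mm high; loose. Origin at the centre of its underside
- tape_roll: roll of packing tape lying flat, 110 mm across, 48 mm high; loose. Origin at the centre of its underside
- tape_gun: hand tape dispenser lying on its side, about 170 x 180 mm, 56 mm high; loose. Origin under its roll
- marker: marker pen lying on the table, 140 mm long (x), 20 mm thick; loose. Origin under its middle
- box_knife: box knife lying on the table, 150 mm long (x), 16 mm thick; loose. Origin under its middle
- pen_pot: round steel pot of pens, 74 mm across, 150 mm high with the pens; loose. Origin at the centre of its underside
Not all that is in view belongs to the job. Leave any turquoise look-alike of the cradle alone.

How it is judged:
On the way:
1. the scanner is in the gripper and lifted clear of its cradle (z of scanner in the frame of cradle above 0.09 m and contact force between scanner and the fingers above 0.5 N), for 0.2 s.
At the end, for the whole second after the job is handed in: held still by the gripper alone: window 3 to 22 mm above the smallest carton's bar code and within 9 mm of its centre, scan line within 0.12 rad of square across the bars (either way round), scanner within 0.12 rad of level, no contact with cartons or tote, small carton moved under 10 mm (z of scanner_window in the frame of barcode between 0.003 and 0.022 m and horizontal distance between scanner_window and barcode below 0.009 m and angle between the y axis of scanner and the y axis of barcode, either way round below 0.12 rad and angle between scanner's own z axis and vertical below 0.12 rad and contact force between scanner and the fingers above 0.5 N and contact force between scanner and small_carton below 0.05 N and contact force between scanner and middle_carton below 0.05 N and contact force between scanner and tall_carton below 0.05 N and contact force between scanner and tote below 0.05 N and linear speed of scanner below 0.01 m/s and angular speed of scanner below 0.1 rad/s and distance of small_carton from where it was at the start of the episode below 0.01 m); the arm keeps its last pose, push and grip.
It fails at once if the scanner touches a carton or the tote (contact force between scanner and small_carton above 0.3 N or contact force between scanner and middle_carton above 0.3 N or contact force between scanner and tall_carton above 0.3 N or contact force between scanner and tote above 0.3 N or contact force between scanner and standing_carton above 0.3 N or contact force between scanner and flat_carton above 0.3 N or contact force between scanner and side_carton above 0.3 N).
It fails at once if the tote, a carton or another thing on the bench is pushed more than 15 mm from its place (distance of any of tote, small_carton, middle_carton, tall_carton, standing_carton, flat_carton, side_carton, tape_roll, tape_gun, marker, box_knife, pen_pot from where it was at the start of the episode above 0.015 m).
It also fails if it takes over 51 s, if anything falls off the work surface, if the arm or the gripper's body presses on something with over 40 N, if the wrist force passes 120 N, or if a joint passes its speed limit or range.

## Robot

A 7-joint arm with a two-finger parallel gripper is mounted at the origin on the work surface. World frame = base frame: x ahead of the robot, y to its left, z up, the work surface at z = 0. Lengths are in m, angles in rad, forces in N, time in s.
With the tool pointing down it reaches from about 0.35 to 0.9 m from the base axis. Payload 8.1 kg.
Tool frame: the origin (TCP) lies midway between the tips of the shut fingers; the grasp point (between the pads) lies 19 mm behind it; z points along the fingers, y is the line along which they close (so a half turn about z gives the same grasp; the last joint's range is limited). The gripper opens to 92 mm and grips with 3 to 60 N. Pads are 19 mm wide; open, the fingers measure 130 mm over their backs; the gripper's body (75 mm by 190 mm) begins 47 mm behind the grasp point.
Start: joints at [-1.452, 0.434, 0.025, 1.573, -0.012, 1.134, -0.075], TCP at [0.138, 0.61, 0.227] pointing down, gripper open.
Joint ranges: [-2.62, 2.62], [-0.44, 2.09], [-1.27, 1.32], [0.08, 2.57], [-1.32, 4.46], [0.12, 2], [-2.74, 2.74]. Speed limits (rad/s): [2.22, 2.22, 3.01, 3.01, 3.14, 3.14, 3.14].

## Interface

Orientations are given as a rotation vector (axis times angle).
In Python, from cell import arm gives the robot as it stands.
- The arm moves only by the tool send_rows, never from a script. Its argument "increments" is a list of rows, each a list of 3 entries, a list of its own where there are three numbers: the finger opening in cm, from 0 to 9.18, then the shift along the tool's x, y, z in cm, then the turn, a rotation vector about the tool's x, y, z in rad. A call has 1 to 5 rows; each row shifts and turns the commanded pose from where the row before left it, along the tool's axes as they then stand; what a row does not reach is not made up. A row lasts 1/10 s, in which the tool goes at most 50 mm and 8.59 degrees, less where a joint would pass 70% of its speed; a pose out of reach is approached as far as the arm can. A call is refused whole if a number of a shift passes 5 or a number of a turn 0.15, either way. A call with a gripper value outside its range is refused whole. The fingers move at their own pace and stop on an object; "force" is the grip in N (left out, the last holds). Time passes only in rows, so rows that do not move let the fingers close. It gives the time, the measured TCP pose, the force, the opening and the grip force at its end, in the units of the state.
- arm.observe(): the state, without advancing time (a new reading comes with each control period).
- arm.get_image(name): name is "scene" or "top" or "wrist"; returns the picture (384x512x3 uint8, red, green, blue); there is no depth.
- arm.camera_params(name): a dict with "camera_matrix" (3x3 intrinsics, pixels), "k1" (the pictures are not rectified: a ray, as slopes to the right and down, at radius r is drawn at 1 + k1 r^2 times it, then the intrinsics apply), "R" (3x3) and "t" (3): a world point X has camera coordinates R X + t. Camera axes: x right, y down, z forward; pixel columns grow to the right and rows downward; lengths in m; the calibration is good to about 2 mm. A picture is of the moment at which its call begins: read the wrist's pose just before it. camera_params takes no time and is no camera call; for the wrist camera it gives the pose at the moment of the call.
- arm.sign_off(): hands the job in; it is judged then, once.
The state is a dict: "clock": time; "joints": joint angles; "dq": joint speeds; "joint_efforts": joint torques, N m; "position": TCP position; "ee_rot": TCP orientation; "force": force on the tool from outside, world axes, zero at the start; "ft_torque": the same for the moment, N m; "width": opening from 0.0 (shut) to 1.0 (fully open); "gripper_force": force on a finger pad.
Only numpy, scipy, OpenCV 4.12 (cv2) and the standard library are available. Lean on these libraries where they do the work, as an engineer would, in place of code of your own. Each camera call takes 0.05 s, during which the arm holds its last target. There are 200 camera calls.

## Working session

There is one attempt and no reset: what is moved stays moved. The work goes in short steps, Python scripts to look and compute and a tool call to move; the robot and the scene stay as the last step left them, time stands still between calls to the robot, and variables do not carry over. Pictures are saved under pics/ and viewed, at most 10 in all, crops included, and the job is handed in when it is done.

Besides the shell and the picture viewer there is one more tool, called after "Request:" as name([rows], argument=value, ...), one row to a line, values as JSON. send_rows: Moves the arm, as the interface text tells. Its arguments: {"type":"object","properties":{"increments":{"type":"array"},"force":{"type":"number"}},"required":["increments"]}

```bash
mkdir -p pics; python3 - <<'E'
from cell import arm
import cv2
s=arm.observe();print(s)
for n in("top","scene"):
    p=arm.camera_params(n);print(n,p)
    cv2.imwrite(f"pics/{n}0.png",cv2.cvtColor(arm.get_image(n),cv2.COLOR_RGB2BGR))
E
```

```text
{'clock': 0.0, 'joints': array([-1.45158914,  0.43521484,  0.02493324,  1.57407842, -0.01159615,
        1.13396834, -0.07507902]), 'dq': array([-1.84063107e-06,  5.64165425e-04,  8.77273879e-04,  2.12591446e-03,
       -4.17368427e-04, -1.80816737e-04,  6.79319469e-04]), 'joint_efforts': array([ 4.43305216e-04, -6.67854238e+01,  9.84874964e-01, -3.14471912e+01,
       -6.07854431e-02,  4.27996670e-02,  1.61132607e-04]), 'position': array([0.13742028, 0.6092005 , 0.22595678]), 'ee_rot': array([-3.47712335e-01, -3.12224649e+00,  2.39329216e-03]), 'force': array([ 0.20226879, -0.35080531,  0.20263177]), 'ft_torque': array([-0.0116492 , -0.03695298, -0.00280304]), 'gripper_force': 0.0, 'width': 1.0005561510842318}
top {'camera_matrix': array([[350.57774644,   0.        , 250.11003722],
       [  0.        , 350.57774644, 194.96987521],
       [  0.        ,   0.        ,   1.        ]]), 'k1': -0.05703832716202845, 'R': array([[ 0.00832021, -0.99993543,  0.00774034],
       [-0.99872058, -0.00869572, -0.04981545],
       [ 0.04987954, -0.00731596, -0.99872845]]), 't': array([-0.03479996,  0.50539767,  1.39429911])}
scene {'camera_matrix': array([[457.67197076,   0.        , 249.97670025],
       [  0.        , 457.67197076, 192.51394394],
       [  0.        ,   0.        ,   1.        ]]), 'k1': -0.10091588158354355, 'R': array([[-0.26391154,  0.96453852,  0.00401749],
       [ 0.77631363,  0.21487877, -0.59259114],
       [-0.57244026, -0.15327281, -0.80549339]]), 't': array([ 0.13291351, -0.35500188,  1.88297729])}
```

View pics/top0.png

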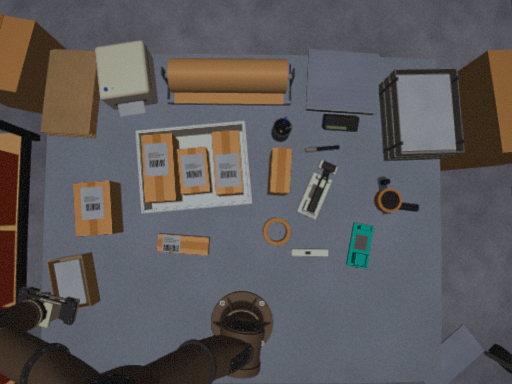

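View pics/scene0.png

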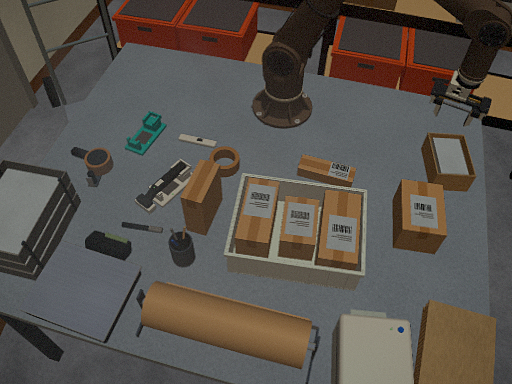

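The top view shows the cradle and scanner around (318,190) with the head up at about (328,167), the standing carton at (281,171), and the tote at (194,167). The small carton is the middle one, at (194,171). The scene view agrees.

```bash
python3 - <<'E'
import cv2,numpy as np
a=cv2.imread("pics/top0.png");b=cv2.imread("pics/scene0.png")
c=[a[150:230,260:360],a[120:215,130:255],b[150:220,120:230],b[170:280,220:375]]
c=[cv2.resize(x,(400,300),interpolation=cv2.INTER_CUBIC) for x in c]
cv2.imwrite("pics/crop1.png",cv2.convertScaleAbs(np.vstack([np.hstack(c[:2]),np.hstack(c[2:])]),alpha=1.5))
E
```

```text
(no output)
```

View pics/crop1.png

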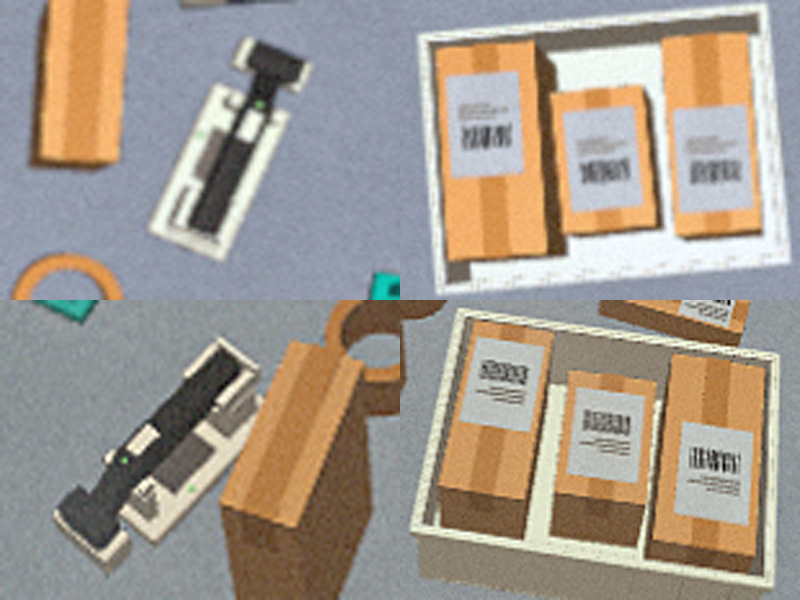

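The crop shows the scanner in the white cradle, its handle tail near top pixel (311,211) and its head near (330,167). The bar code on the small carton is at about (193,174). Next I'll compute coarse positions with both views.

```bash
cat > h.py <<'E'
import cv2,numpy as np
from scipy.spatial.transform import Rotation as Ro
from cell import arm
def ray(p,uv,z):
    uv=np.array(uv,float).reshape(-1,1,2)
    n=cv2.undistortPoints(uv,p["camera_matrix"],np.array([p["k1"],0,0,0]))[:,0]
    d=np.c_[n,np.ones(len(n))]@p["R"]; c=-p["R"].T@p["t"]
    return c+d*((np.reshape(z,(-1,1))-c[2])/d[:,2:])
def proj(p,X):
    return cv2.projectPoints(np.array(X,float).reshape(-1,3),cv2.Rodrigues(p["R"])[0],p["t"],p["camera_matrix"],np.array([p["k1"],0,0,0]))[0][:,0]
E
python3 - <<'E'
from h import *
np.set_printoptions(precision=4,suppress=True)
t=arm.camera_params("top");s=arm.camera_params("scene")
print(proj(t,[0.14,.6,0.1]))
f=lambda P,o,sx,sy:[(o[0]+x/sx,o[1]+y/sy) for x,y in P]
print("handle tail,head",ray(t,f([(207,232),(280,62)],(260,150),4,3.75),[.071,.05]))
print("handle scene",ray(s,f([(228,70),(85,215)],(120,150),400/110,300/70),[.071,.05]))
print("barcode",ray(t,f([(206,171)],(130,120),3.2,300/95),.111),ray(s,f([(207,121)],(220,170),400/155,300/110),.111))
print("small corners",ray(t,f([(152,93),(245,85),(257,224),(172,235)],(130,120),3.2,300/95),.11))
print("tote rim",ray(t,f([(18,37),(368,4),(390,260),(38,297)],(130,120),3.2,300/95),.12))
print("standing top",ray(t,f([(45,0),(130,0),(120,163),(35,160)],(260,150),4,3.75),.19))
print("tall?",ray(t,f([(35,45),(137,40),(147,255),(47,260)],(130,120),3.2,300/95),.15))
print("right?",ray(t,f([(263,38),(345,33),(362,230),(277,237)],(130,120),3.2,300/95),.14))
a=cv2.imread("pics/top0.png");b=cv2.imread("pics/scene0.png")
for n,im,p,(x0,x1,y0,y1) in(("top",a,t,(295,340,155,222)),("scene",b,s,(134,190,155,212))):
    g=im[y0:y1,x0:x1].max(2); m=(g<52).astype(np.uint8)
    k,l,st,ce=cv2.connectedComponentsWithStats(m); i=1+st[1:,4].argmax(); print(n,st[i],ce[i]+[x0,y0], np.percentile(g,[5,20,50,90]))
    pts=np.argwhere(l==i)[:,::-1]+[x0,y0]; P=ray(p,pts,.071)[:,:2]
    r=cv2.minAreaRect(P.astype(np.float32)); print(r)
E
```

```text
[[ 82.1164 289.3111]]
handle tail,head [[ 0.4397 -0.2679  0.071 ]
 [ 0.6188 -0.3443  0.05  ]]
handle scene [[ 0.4641 -0.2555  0.071 ]
 [ 0.6232 -0.341   0.05  ]]
barcode [[0.577  0.1796 0.111 ]] [[0.5795 0.1837 0.111 ]]
small corners [[0.6701 0.2452 0.11  ]
 [0.6805 0.1357 0.11  ]
 [0.5146 0.1191 0.11  ]
 [0.5007 0.2183 0.11  ]]
tote rim [[ 0.7348  0.4029  0.12  ]
 [ 0.7773 -0.0082  0.12  ]
 [ 0.4731 -0.0365  0.12  ]
 [ 0.426   0.3712  0.12  ]]
standing top [[ 0.6567 -0.1026  0.19  ]
 [ 0.6575 -0.1779  0.19  ]
 [ 0.5033 -0.1693  0.19  ]
 [ 0.5055 -0.0946  0.19  ]]
tall? [[0.7185 0.3732 0.15  ]
 [0.7249 0.2557 0.15  ]
 [0.4755 0.239  0.15  ]
 [0.4687 0.3528 0.15  ]]
right? [[ 0.7306  0.1123  0.14  ]
 [ 0.7373  0.0178  0.14  ]
 [ 0.5069 -0.004   0.14  ]
 [ 0.498   0.0929  0.14  ]]
top [ 13   7  28  50 320] [320.2906 185.4125] [ 41. 107. 113. 147.]
((0.5388622283935547, -0.29370418190956116), (0.04863766208291054, 0.20056279003620148), 63.31992721557617)
scene [  2   7  50  46 458] [162.9803 182.7009] [ 40.  66. 100. 138.]
((0.5528126358985901, -0.29025864601135254), (0.05795058608055115, 0.21557235717773438), 65.71517944335938)
```

Request:
send_rows([
  [9.18,[-2.9,-4.0,-1.5],[0,0,0]],
  [9.18,[-2.8,-3.9,-1.5],[0,0,0]],
  [9.18,[-2.8,-3.9,-1.5],[0,0,0]],
  [9.18,[-2.8,-3.9,-1.5],[0,0,0]],
  [9.18,[-2.8,-3.9,-1.5],[0,0,0]],
])

```text
clock: 0.6
position: [0.2313, 0.3878, 0.3011]
ee_rot: [-0.348, -3.122, 0.001]
force: [1.5, 0.5, 0.9]
width: 1.001
gripper_force: 0.0
```

Request:
send_rows([
  [9.18,[-2.9,-4.0,-0.5],[0,0,0]],
  [9.18,[-2.9,-4.0,-0.5],[0,0,0]],
  [9.18,[-2.9,-4.0,-0.5],[0,0,0]],
  [9.18,[-2.9,-4.0,0],[0,0,0]],
  [9.18,[-2.9,-4.0,0],[0,0,0]],
])

```text
clock: 1.1
position: [0.3286, 0.1609, 0.316]
ee_rot: [0.348, 3.122, 0.001]
force: [1.1, 1.0, -0.4]
width: 1.002
gripper_force: 0.0
```

Request:
send_rows([
  [9.18,[-2.9,-4.0,0],[0,0,0]],
  [9.18,[-2.9,-4.0,0],[0,0,0]],
  [9.18,[-2.9,-4.0,0],[0,0,0]],
  [9.18,[-2.9,-4.0,0],[0,0,0]],
  [9.18,[-2.9,-4.0,0],[0,0,0]],
])

```text
clock: 1.6
position: [0.4258, -0.0661, 0.316]
ee_rot: [0.347, 3.122, 0.001]
force: [1.4, 0.7, -0.2]
width: 1.003
gripper_force: 0.0
```

Request:
send_rows([
  [9.18,[-2.9,-4.0,0],[0,0,0]],
  [9.18,[-2.9,-4.0,0],[0,0,0]],
  [9.18,[-3.0,-4.0,0],[0,0,0]],
  [9.18,[-3.0,-4.0,0],[0,0,0]],
  [9.18,[-3.0,-4.0,0],[0,0,0]],
])

```text
clock: 2.1
position: [0.5269, -0.2932, 0.3151]
ee_rot: [-0.346, -3.122, -0.001]
force: [1.5, 1.4, 0.8]
width: 0.996
gripper_force: 0.0
```

Request:
send_rows([
  [9.18,[0,0,0],[0,0,0.1]],
  [9.18,[0,0,0],[0,0,0.1]],
  [9.18,[0,0,0],[0,0,0]],
])

```text
clock: 2.4
position: [0.5258, -0.2922, 0.3151]
ee_rot: [-0.662, -3.07, 0.001]
force: [-0.9, 0.5, 0.7]
width: 1.0
gripper_force: 0.0
```

```bash
python3 - <<'E'
from h import *
s=arm.observe();print(s["joints"],s["position"])
p=arm.camera_params("wrist");im=cv2.cvtColor(arm.get_image("wrist"),cv2.COLOR_RGB2BGR)
cv2.imwrite("pics/w1.png",im);np.save("w1.npy",p,allow_pickle=True)
print(-p["R"].T@p["t"],p["R"],proj(p,[.53,-.3,.07]))
E
```

```text
[-0.20965425  0.44316696  0.95558318  1.54582094 -0.36640607  1.34511004
  1.92951607] [ 0.52578068 -0.2922003   0.31508012]
[ 0.46248946 -0.26263299  0.47329261] [[ 0.41215597  0.91111212 -0.00147114]
 [ 0.87982246 -0.39758103  0.2604645 ]
 [ 0.23672746 -0.10864634 -0.9654823 ]] [[249.01589991 169.08999682]]
```

View pics/w1.png

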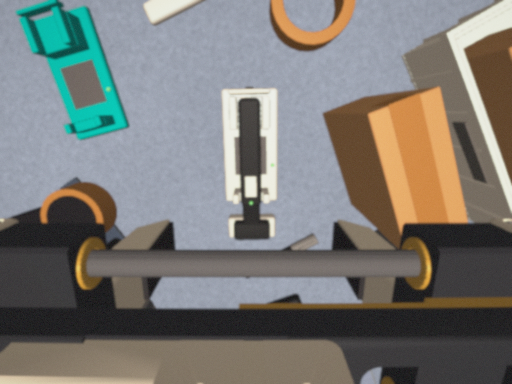

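The wrist view shows the scanner upright in the picture: its dark tail starts near (248,98), the handle runs down to about row 195, and the head is at about (251,228).

```bash
python3 - <<'E'
from h import *
np.set_printoptions(precision=4,suppress=True)
p=np.load("w1.npy",allow_pickle=True).item();im=cv2.imread("pics/w1.png")
g=im.max(2); 
c=[]
for r in list(range(92,104,1))+list(range(104,240,6)):
    x=np.where(g[r,225:280]<60)[0]+225
    print(r,(x.min(),x.max(),len(x)) if len(x) else None)
    if 106<=r<=172: c.append((x.min(),r,x.max()))
c=np.array(c,float)
mid=np.c_[(c[:,0]+c[:,2])/2+0.0,c[:,1]]
P=ray(p,mid,.071)[:,:2]; d=np.linalg.svd(P-P.mean(0))[2][0]; d*=np.sign(d[0]); print("handle dir",d,np.degrees(np.arctan2(d[1],d[0])))
W=ray(p,c[:,:2],.071)-ray(p,c[:,[2,1]]+[1,0],.071);print("width",np.linalg.norm(W,axis=1).mean())
# cradle plate: bright corners
for r in(90,97,110,140,170,195,203,216,230,236): 
    x=np.where(g[r,200:300]>150)[0]+200; print("br",r,x.min() if len(x) else 0,x.max() if len(x) else 0)
np.save("line.npy",np.r_[P.mean(0),d])
t=ray(p,[(248.5,98)],.071)[0,:2]; u=P.mean(0)+d*((t-P.mean(0))@d); print("tail",t,u,"origin",u+.1*d)
E
```

```text
92 None
93 None
94 None
95 None
96 None
97 None
98 None
99 None
100 (np.int64(244), np.int64(252), 3)
101 None
102 None
103 None
104 (np.int64(240), np.int64(257), 2)
110 NoneTraceback (most recent call last):
  File "<stdin>", line 9, in <module>
    return umr_minimum(a, axis, None, out, keepdims, initial, where)
ValueError: zero-size array to reduction operation minimum which has no identity
```

```bash
python3 - <<'E'
from h import *
g=cv2.imread("pics/w1.png").max(2)
for r in(94,98,102,120,150,170,185,220,236): print(r,g[r,218:282].tolist())
print(g[84:245,249].tolist())
E
```

```text
94 [173, 178, 180, 191, 218, 231, 237, 238, 238, 237, 232, 221, 213, 206, 204, 206, 210, 209, 209, 210, 208, 210, 209, 211, 214, 215, 214, 214, 213, 212, 213, 209, 207, 204, 205, 204, 206, 207, 210, 215, 215, 216, 217, 214, 216, 215, 217, 216, 217, 222, 228, 234, 237, 238, 239, 238, 238, 231, 221, 195, 175, 172, 172, 170]
98 [179, 177, 177, 185, 214, 229, 237, 239, 238, 238, 234, 233, 236, 237, 237, 234, 228, 216, 213, 226, 228, 220, 196, 165, 149, 141, 130, 122, 118, 117, 118, 115, 115, 112, 114, 111, 116, 122, 142, 171, 204, 224, 229, 223, 221, 229, 236, 238, 239, 237, 235, 234, 237, 238, 240, 239, 236, 232, 218, 194, 177, 179, 177, 176]
102 [170, 173, 173, 173, 204, 226, 236, 238, 238, 237, 233, 233, 236, 239, 238, 238, 232, 216, 192, 170, 132, 81, 63, 67, 73, 74, 74, 75, 76, 76, 73, 71, 76, 74, 75, 75, 74, 73, 71, 64, 74, 128, 183, 213, 219, 229, 237, 239, 239, 237, 233, 224, 227, 236, 238, 238, 237, 232, 218, 193, 182, 179, 177, 178]
120 [173, 172, 175, 177, 187, 217, 231, 237, 238, 238, 236, 234, 235, 237, 239, 239, 237, 229, 209, 173, 141, 98, 66, 66, 66, 71, 72, 77, 75, 71, 7
[... 1669 characters left out ...]
1, 180]
[174, 166, 144, 120, 160, 219, 234, 234, 227, 202, 209, 229, 224, 184, 115, 69, 61, 69, 71, 78, 74, 77, 74, 74, 74, 70, 75, 75, 74, 75, 74, 75, 70, 74, 75, 74, 74, 73, 73, 72, 73, 71, 72, 74, 75, 71, 70, 71, 73, 71, 70, 71, 74, 67, 75, 69, 73, 70, 69, 68, 69, 68, 66, 64, 69, 68, 68, 69, 69, 68, 64, 68, 67, 69, 68, 66, 67, 68, 65, 65, 67, 64, 64, 66, 66, 61, 68, 65, 62, 63, 76, 113, 181, 224, 236, 239, 239, 239, 238, 239, 239, 238, 238, 239, 238, 239, 239, 238, 238, 237, 237, 233, 214, 148, 82, 64, 80, 121, 150, 154, 123, 84, 57, 52, 47, 49, 48, 54, 50, 49, 48, 50, 56, 50, 50, 51, 51, 50, 52, 48, 57, 58, 63, 63, 62, 63, 62, 58, 61, 56, 57, 56, 57, 58, 72, 110, 150, 173, 179, 180, 179]
```

```bash
python3 - <<'E'
from h import *
np.set_printoptions(precision=4,suppress=True)
p=np.load("w1.npy",allow_pickle=True).item();g=cv2.imread("pics/w1.png").max(2)
c=[]
for r in range(101,172,3):
    x=np.where(g[r,230:270]<92)[0]+230; c.append((x.min()-.5,r,x.max()+.5))
c=np.array(c)
P=ray(p,np.c_[(c[:,0]+c[:,2])/2,c[:,1]],.071)[:,:2]; d=np.linalg.svd(P-P.mean(0))[2][0]; d*=np.sign(d[0])
print("yaw",np.arctan2(d[1],d[0]),"width",np.linalg.norm(ray(p,c[:,:2],.071)-ray(p,c[:,[2,1]],.071),axis=1).mean())
print("plate sides yaw")
L=[];R=[]
for r in range(95,195,5):
    x=np.where(g[r,215:290]>205)[0]+215; L.append((x.min(),r));R.append((x.max(),r))
for Q in(L,R):
    q=ray(p,Q,.04)[:,:2];e=np.linalg.svd(q-q.mean(0))[2][0];print(np.arctan(e[1]/e[0]))
t=ray(p,[(248.6,98)],.071)[0,:2];u=P.mean(0)+d*((t-P.mean(0))@d);o=u+.1*d
h=ray(p,[(251.3,238.5)],.045)[0,:2]; print("head-front x",(h-o)@d,"lat",np.cross(d,h-o)); print("tail",u,"origin",o)
s=arm.observe();T=Ro.from_rotvec(s["ee_rot"]).as_matrix()
print("tool y yaw",np.arctan2(T[1,1],T[0,1])-np.pi/2,"dtool",T.T@(np.r_[o,.039]-s["position"]))
E
```

```text
yaw -0.40525534797867213 width 0.02756441375352811
plate sides yaw
-0.40592139078246875
-0.4049563128109407
head-front x 0.11050419121940946 lat -0.0009592582687281206
tail [ 0.4437 -0.2613] origin [ 0.5356 -0.3008]
tool y yaw -0.42010948596368003 dtool [-0.0128 -0.0043  0.2763]<stdin>:17: DeprecationWarning: Arrays of 2-dimensional vectors are deprecated. Use arrays of 3-dimensional vectors instead. (deprecated in NumPy 2.0)
```

Request:
send_rows([
  [9.18,[-1.3,-0.4,0],[0,0,-0.015]],
  [9.18,[0,0,4.5],[0,0,0]],
  [9.18,[0,0,4.5],[0,0,0]],
  [9.18,[0,0,4.5],[0,0,0]],
  [9.18,[0,0,4.0],[0,0,0]],
])

```text
clock: 2.95
position: [0.5362, -0.2993, 0.139]
ee_rot: [-0.627, -3.078, -0.001]
force: [0.3, 0.5, 1.0]
width: 1.001
gripper_force: 0.0
```

Request:
send_rows([
  [9.18,[0,0,3.5],[0,0,0]],
  [9.18,[0,0,3.0],[0,0,0]],
  [9.18,[0,0,2.5],[0,0,0]],
  [9.18,[0,0,1.0],[0,0,0]],
  [9.18,[0,0,0],[0,0,0]],
])

```text
clock: 3.45
position: [0.5359, -0.2997, 0.0401]
ee_rot: [-0.631, -3.076, -0.001]
force: [-0.6, -0.2, 0.2]
width: 1.0
gripper_force: 0.0
```

```bash
python3 - <<'E'
from h import *
s=arm.observe();T=Ro.from_rotvec(s["ee_rot"]).as_matrix()
print(s["position"],s["force"],np.arctan2(T[1,1],T[0,1])-np.pi/2,T[:,2],"dtool",T.T@(np.r_[.5356,-.3008,.039]-s["position"]))
E
```

```text
[ 0.53591892 -0.2996598   0.04008716] [-0.61391605 -0.1809329   0.19135591] -0.40439316305258366 [-0.0016316   0.00122118 -0.99999792] dtool [-0.00015757 -0.00117424  0.00108629]
```

Aligned to about a millimetre. Closing the gripper.

Request:
send_rows([
  [5.0,[0,-0.1,0.1],[0,0,0]],
  [2.0,[0,0,0],[0,0,0]],
  [2.0,[0,0,0],[0,0,0]],
  [2.0,[0,0,0],[0,0,0]],
  [2.0,[0,0,0],[0,0,0]],
], force=25)

```text
clock: 3.95
position: [0.5361, -0.3017, 0.0403]
ee_rot: [0.634, 3.076, 0.0]
force: [-0.2, 0.4, -0.6]
width: 0.614
gripper_force: 0.0
```

Request:
send_rows([
  [2.0,[0,0,0],[0,0,0]],
  [2.0,[0,0,0],[0,0,0]],
  [2.0,[0,0,0],[0,0,0]],
])

```text
clock: 4.25
position: [0.5359, -0.3016, 0.0399]
ee_rot: [-0.635, -3.077, -0.0]
force: [0.5, -0.2, 0.2]
width: 0.352
gripper_force: 0.0
```

Request:
send_rows([
  [2.0,[0,0,0],[0,0,0]],
  [2.0,[0,0,0],[0,0,0]],
  [2.0,[0,0,0],[0,0,0]],
  [2.0,[0,0,0],[0,0,0]],
])

```text
clock: 4.65
position: [0.5359, -0.3017, 0.0399]
ee_rot: [-0.635, -3.077, 0.0]
force: [0.1, 0.5, -0.1]
width: 0.326
gripper_force: 25.0
```

Request:
send_rows([
  [2.0,[0,0,-0.5],[0,0,0]],
  [2.0,[0,0,-1.0],[0,0,0]],
  [2.0,[0,0,-1.0],[0,0,0]],
  [2.0,[0,0,-1.5],[0,0,0]],
  [2.0,[0,0,-2.0],[0,0,0]],
])

```text
clock: 5.15
position: [0.5357, -0.3014, 0.101]
ee_rot: [-0.635, -3.076, -0.0]
force: [-0.1, -0.1, -0.9]
width: 0.325
gripper_force: 25.0
```

Request:
send_rows([
  [2.0,[0,0,-3],[0,0,0]],
  [2.0,[0,0,-4],[0,0,0]],
  [2.0,[0,0,-4.5],[0,0,0]],
  [2.0,[0,0,-4.5],[0,0,0]],
  [2.0,[0,0,-4],[0,0,0]],
])

```text
clock: 5.65
position: [0.5354, -0.302, 0.3036]
ee_rot: [0.636, 3.075, -0.001]
force: [1.0, -0.1, -0.8]
width: 0.327
gripper_force: 25.0
```

Request:
send_rows([
  [2.0,[0,0,0],[0,0,-0.1]],
  [2.0,[0,0,0],[0,0,-0.1]],
  [2.0,[0,0,0],[0,0,-0.1]],
  [2.0,[0,0,0],[0,0,-0.1]],
  [2.0,[0,0,0],[0,0,-0.1]],
])

```text
clock: 6.15
position: [0.5354, -0.3018, 0.3012]
ee_rot: [-0.152, 3.137, -0.001]
force: [0.4, -0.7, -2.2]
width: 0.324
gripper_force: 25.0
```

```bash
python3 - <<'E'
from h import *
np.set_printoptions(precision=4,suppress=True)
s=arm.observe();T=Ro.from_rotvec(s["ee_rot"]).as_matrix()
print(s["position"],s["joints"],s["gripper_force"],np.arctan2(T[1,1],T[0,1])-np.pi/2,"dtool",T.T@(np.r_[.54,.08,.30]-s["position"]))
E
```

```text
[ 0.5354 -0.3018  0.3012] [-0.1054  0.4379  0.8055  1.5322 -0.3223  1.3085  2.404 ] 24.998536705970764 0.09652771768425561 dtool [-0.0414  0.3796  0.001 ]
```

Request:
send_rows([
  [2.0,[-0.2,2.5,0],[0,0,0]],
  [2.0,[-0.4,4,0],[0,0,0]],
  [2.0,[-0.4,4,0],[0,0,0]],
  [2.0,[-0.4,4,0],[0,0,0]],
  [2.0,[-0.5,4,0],[0,0,0]],
])

```text
clock: 6.65
position: [0.537, -0.1147, 0.3011]
ee_rot: [-0.144, 3.137, 0.0]
force: [0.8, 0.1, -1.7]
width: 0.326
gripper_force: 25.0
```

Request:
send_rows([
  [2.0,[-0.5,4,0],[0,0,0]],
  [2.0,[-0.5,4,0],[0,0,0]],
  [2.0,[-0.5,4,0],[0,0,0]],
  [2.0,[-0.5,4,0],[0,0,0]],
  [2.0,[-0.2,2,0],[0,0,0]],
])

```text
clock: 7.15
position: [0.5424, 0.0696, 0.3008]
ee_rot: [-0.152, 3.137, 0.002]
force: [-0.3, 0.3, -2.2]
width: 0.322
gripper_force: 25.0
```

Request:
send_rows([
  [2.0,[0,1,0],[0,0,0]],
  [2.0,[0,0,0],[0,0,0]],
  [2.0,[0,0,0],[0,0,0]],
])

```text
clock: 7.45
position: [0.5418, 0.0737, 0.3004]
ee_rot: [-0.143, 3.138, -0.001]
force: [0.3, -0.6, -2.4]
width: 0.32
gripper_force: 25.0
```

```bash
python3 - <<'E'
from h import *
np.set_printoptions(precision=4,suppress=True)
s=arm.observe();print(s["position"],s["joints"])
p=arm.camera_params("wrist");im=cv2.cvtColor(arm.get_image("wrist"),cv2.COLOR_RGB2BGR)
cv2.imwrite("pics/w2.png",im);np.save("w2.npy",p,allow_pickle=True)
print(proj(p,[.578,.18,.111]))
E
```

```text
[0.5418 0.0737 0.3004] [-0.8052  0.2881  0.7543  1.6961 -0.2068  1.2389  1.6582]
[[335.3452 207.6358]]
```

View pics/w2.png

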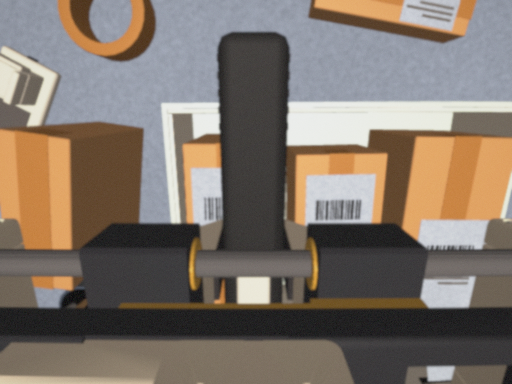

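The wrist view shows the small carton's bar code at about (338,210), in clear view, and the handle straight with its tail at (253,35).

```bash
python3 - <<'E'
from h import *
np.set_printoptions(precision=4,suppress=True)
p=np.load("w2.npy",allow_pickle=True).item();im=cv2.imread("pics/w2.png");g=im.max(2)
sub=g[192:224,306:374]; m=(sub<110).astype(np.uint8); m=cv2.morphologyEx(m,cv2.MORPH_CLOSE,np.ones((3,7)))
k,l,st,ce=cv2.connectedComponentsWithStats(m);i=1+st[1:,4].argmax()
pts=np.argwhere(l==i)[:,::-1]+[306,192];r=cv2.minAreaRect(ray(p,pts,.111)[:,:2].astype(np.float32));print("code",st[i],r)
# edges: carton rear top edge & label rear edge
hsv=cv2.cvtColor(im,cv2.COLOR_BGR2HSV)
lab=((hsv[...,1]<60)&(g>120)).astype(np.uint8); E=[]
for x in range(312,372,3):
    col=lab[165:190,x]; 
    if col.any(): E.append((x,165+col.argmax()))
q=ray(p,E,.111)[:,:2];c=cv2.fitLine(q.astype(np.float32),cv2.DIST_HUBER,0,.01,.01).ravel();print("label edge yaw",np.arctan(-c[0]/c[1]),E[0],E[-1])
t=arm.camera_params("top");a=cv2.imread("pics/top0.png").max(2)
m=(a[165:182,180:207]<95).astype(np.uint8);m=cv2.morphologyEx(m,cv2.MORPH_CLOSE,np.ones((3,5)))
k,l,st,ce=cv2.connectedComponentsWithStats(m);i=1+st[1:,4].argmax();pts=np.argwhere(l==i)[:,::-1]+[180,165]
print("top code",st[i],cv2.minAreaRect(ray(t,pts,.111)[:,:2].astype(np.float32)))
s=arm.observe();T=Ro.from_rotvec(s["ee_rot"]).as_matrix();yaw=np.arctan2(T[1,1],T[0,1])-np.pi/2;print("yaw tool",yaw,T[:,2])
# handle centreline in picture
H=[]
for rr in range(50,100,5):
    x=np.where(g[rr,200:310]<90)[0]+200;H.append(((x.min()+x.max())/2,rr))
h=ray(p,H,s["position"][2]+.031)[:,:2];d=np.linalg.svd(h-h.mean(0))[2][0];d*=np.sign(d[0]);print("handle yaw",np.arctan2(d[1],d[0]))
o=s["position"][:2];u=np.array([np.cos(yaw),np.sin(yaw)]);v=np.array([-u[1],u[0]]);print("lat off",(h-o)@v)
tail=ray(p,[(253,33)],s["position"][2]+.025)[0,:2];print("tail",(tail-o)@u)
E
```

```text
code [35  9  2 18 24] ((0.5798102021217346, 0.188079833984375), (0.022317400202155113, 0.0012459867866709828), 9.736349105834961)
label edge yaw 0.11574944 (312, np.int64(175)) (369, np.int64(174))
top code [ 7  6 14  7 77] ((0.5777842998504639, 0.1829196959733963), (0.02250457927584648, 0.04880168288946152), 1.0598986148834229)
yaw tool 0.0904166649978726 [ 0.0005 -0.0005 -1.    ]
handle yaw 0.08390554371619365
lat off [0.0007 0.0009 0.0007 0.0009 0.0009 0.0007 0.0007 0.0007 0.0007 0.0007]
tail -0.10109166879610705
```

```bash
python3 - <<'E'
from h import *
np.set_printoptions(precision=4,suppress=True)
p=np.load("w2.npy",allow_pickle=True).item();g=cv2.imread("pics/w2.png").max(2)
sub=g[196:221,309:372]
for th in(120,140,160):
    m=cv2.morphologyEx((sub<th).astype(np.uint8),cv2.MORPH_CLOSE,np.ones((3,9)))
    k,l,st,ce=cv2.connectedComponentsWithStats(m);i=1+st[1:,4].argmax();pts=np.argwhere(l==i)[:,::-1]+[309,196]
    print(st[i],cv2.minAreaRect(ray(p,pts,.111)[:,:2].astype(np.float32)))
print(g[205,305:380].tolist())
E
```

```text
[  7   5  44  18 396] ((0.5802611112594604, 0.18309545516967773), (0.02235289476811886, 0.0531776025891304), 5.188706874847412)
[  7   4  45  21 791] ((0.5807018280029297, 0.18362054228782654), (0.025523671880364418, 0.054706722497940063), 7.616472244262695)
[  7   4  45  21 845] ((0.5810614824295044, 0.18376432359218597), (0.026378707960247993, 0.055084019899368286), 7.616849899291992)
[218, 208, 212, 217, 217, 218, 218, 219, 217, 211, 187, 142, 97, 109, 138, 150, 159, 158, 165, 175, 157, 112, 104, 151, 181, 172, 153, 141, 141, 153, 142, 135, 151, 155, 145, 131, 104, 99, 143, 170, 159, 144, 136, 123, 121, 129, 116, 93, 126, 167, 164, 135, 122, 129, 123, 139, 185, 210, 215, 219, 217, 218, 217, 215, 216, 214, 211, 214, 222, 228, 228, 228, 229, 227, 229]
```

Request:
send_rows([
  [2.0,[1.0,2.0,0],[0,0,0]],
  [2.0,[1.5,3.5,0],[0,0,0]],
  [2.0,[1.2,3.0,0],[0,0,0]],
  [2.0,[0.8,1.8,0],[0,0,-0.02]],
  [2.0,[0,0,0],[0,0,0]],
])

```text
clock: 8.0
position: [0.4864, 0.1754, 0.2999]
ee_rot: [0.182, -3.136, -0.001]
force: [0.3, -0.3, -1.6]
width: 0.327
gripper_force: 25.0
```

Request:
send_rows([
  [2.0,[0,0,2],[0,0,0]],
  [2.0,[0,0,3],[0,0,0]],
  [2.0,[0,0,3],[0,0,0]],
  [2.0,[0,0,2],[0,0,0]],
  [2.0,[0,0,0],[0,0,0]],
])

```text
clock: 8.5
position: [0.4866, 0.1712, 0.1979]
ee_rot: [0.172, -3.133, 0.004]
force: [-1.0, -0.7, -1.1]
width: 0.325
gripper_force: 25.0
```

```bash
cat > d.py <<'E'
from h import *
np.set_printoptions(precision=4,suppress=True)
s=arm.observe();T=Ro.from_rotvec(s["ee_rot"]).as_matrix();yaw=np.arctan2(T[1,1],T[0,1])-np.pi/2
print(s["position"],"yaw",yaw,T[:,2],"dtool",T.T@(np.r_[.4872,.1724,.146]-s["position"]),s["gripper_force"])
E
python3 - <<'E'
from d import *
for n in("wrist","scene"): cv2.imwrite(f"pics/{n}3.png",cv2.cvtColor(arm.get_image(n),cv2.COLOR_RGB2BGR))
a=cv2.imread("pics/scene3.png")[150:290,210:380]
cv2.imwrite("pics/c3.png",cv2.resize(a,(720,593),interpolation=cv2.INTER_CUBIC))
E
```

```text
[0.4866 0.1712 0.1979] yaw 0.10972117797777359 [-0.0034 -0.0029 -1.    ] dtool [-0.0009  0.0012  0.0519] 24.999451339244843
```

View pics/c3.png

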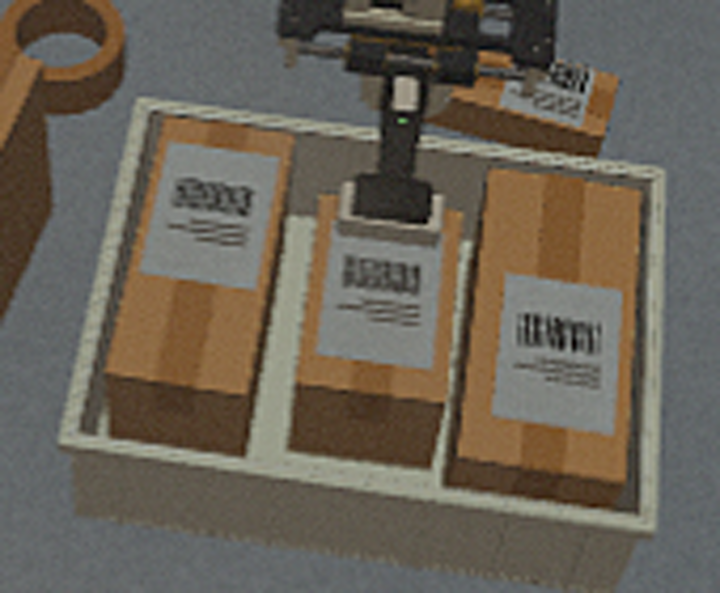

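The scanner hangs level and in line above the small carton, its head at crop (390,205), and the code at (382,275) lies below it in this slanted view. I'll go down slowly.

Request:
send_rows([
  [2.0,[-0.1,0.1,1.5],[0,0,0]],
  [2.0,[0,0,1.0],[0,0,0]],
  [2.0,[0,0,0.8],[0,0,0]],
  [2.0,[0,0,0.5],[0,0,0]],
  [2.0,[0,0,0],[0,0,0]],
])

```text
clock: 9.1
position: [0.4882, 0.1748, 0.1616]
ee_rot: [0.177, -3.136, 0.001]
force: [-0.7, -0.0, -0.8]
width: 0.326
gripper_force: 25.0
```

```bash
python3 d.py; python3 - <<'E'
from h import *
p=arm.camera_params("scene")
im=cv2.cvtColor(arm.get_image("scene"),cv2.COLOR_RGB2BGR);cv2.imwrite("pics/s4.png",im)
s=arm.observe();o=s["position"];T=Ro.from_rotvec(s["ee_rot"]).as_matrix();u=-T[:,0];v=T[:,1];z=-T[:,2]
o=o+.018*z-.001*u+.0008*v
X=[o+a*u+b*v-.042*z for a,b in((.112,-.037),(.112,.037),(.095,0))]+[[.5805,.1835,.111]]
print(X[2]); P=proj(p,X);print(P)
c=cv2.resize(im[180:260,265:345],(600,600),interpolation=cv2.INTER_CUBIC)
for q in P: cv2.circle(c,tuple(int(w) for w in (q+.5-[265,180])*7.5),3,(0,0,255),-1)
cv2.imwrite("pics/c4.png",c)
E
```

```text
[0.4882 0.1748 0.1616] yaw 0.11292423971140231 [-0.0006 -0.0004 -1.    ] dtool [ 0.0012 -0.0023  0.0156] 24.999513924121857
[0.58169928 0.18632573 0.13797075]
[[289.23048535 213.27077723]
 [313.26396314 216.39079267]
 [301.71785125 210.29030042]
 [300.09017499 214.61301398]]
```

View pics/c4.png

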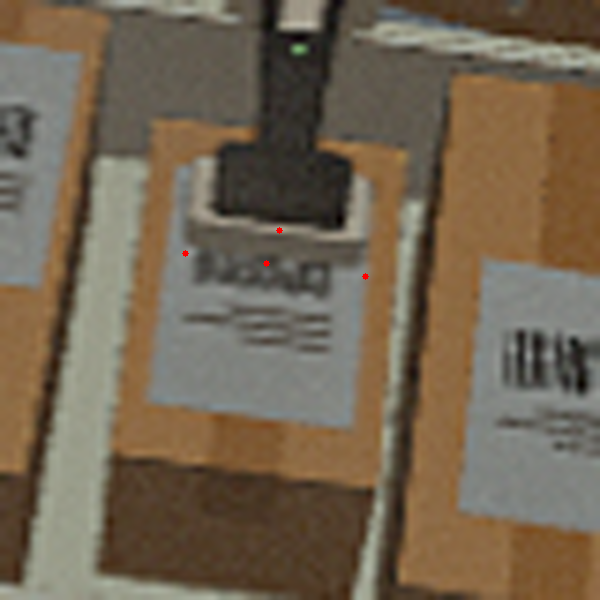

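```bash
python3 - <<'E'
from h import *
im=cv2.imread("pics/s4.png")
print(im[200:224,286:318:3].max(2))
c=im[200:224,286:318]; print(im[204:220,291].tolist(), im[204:222,312].tolist())
E
```

```text
[[139 138 130  49  50  47  46  54 116 147 148]
 [138 138 162  55  63  50  47  42  30 143 139]
 [139 134 162  57  52  53  54  50  46 143 141]
 [137 139 161  63  57  48  49  47  41 143 142]
 [137 120 142  60  60  56  53  53  41 159 141]
 [141 124 146  65  61  60  54  49  39 151 140]
 [135 114 146  64  57  55  59  52  41 153 144]
 [138 118 125  56  52  55  47  53  37 149 140]
 [140 118 164  42  50  47  48  41  30 148 140]
 [142 112 139 150 118  52  41  41  15 147 141]
 [142 109  91  96 120 160 139  80  74 138 146]
 [142 109  92  93  89  84  98 140 165 136 136]
 [141 122  91  93  90  95  92  85  85  85 141]
 [137 139  78  91  99  93  97  92  93 110 138]
 [137 138  64  82  91  64 100  93  87 108 143]
 [136 139  71  85  80  74 100  69 105 127 143]
 [134 132  71  65  89  84  90 115 138 137 140]
 [136 136  97  71  65  74  78  96 134 131 140]
 [139 133 138 141 111 104  71  75 138 134 144]
 [137 135 135 138 135 137 109  88 137 136 142]
 [132 131 133 116 132 136 139 139 135 135 143]
 [135 131 135 116  86  88 120 134 133 134 146]
 [131 108  74  94 133 117  96  81 137 141 141]
 [132 135 139 120  92  92 116 142 134 141 142]]
[[130, 146, 151], [131, 146, 153], [131, 146, 153], [136, 151, 160], [135, 149, 156], [104, 117, 123], [72, 87, 91], [75, 86, 93], [74, 85, 95], [95, 102, 96], [71, 75, 78], [78, 84, 82], [78, 80, 84], [85, 86, 89], [129, 135, 131], [131, 136, 132]] [[124, 142, 145], [129, 144, 149], [125, 140, 150], [134, 149, 155], [134, 148, 154], [144, 161, 164], [144, 160, 163], [141, 157, 162], [70, 83, 89], [74, 80, 87], [73, 83, 88], [101, 106, 106], [139, 139, 137], [135, 139, 133], [131, 131, 127], [134, 134, 128], [130, 132, 124], [135, 137, 126]]
```

The head's lower front edge is about 1.2 px above where I predicted, which is 3 to 6 mm and within calibration error plus any rounding. I'll go most of the way down and check again from two views.

Request:
send_rows([
  [2.0,[0,-0.1,0.4],[0,0,0]],
  [2.0,[0,-0.1,0.4],[0,0,0]],
  [2.0,[0,0,0.4],[0,0,0]],
  [2.0,[0,0,0],[0,0,0]],
  [2.0,[0,0,0],[0,0,0]],
])

```text
clock: 9.65
position: [0.4886, 0.173, 0.1498]
ee_rot: [0.178, -3.136, 0.0]
force: [0.1, -0.1, -1.6]
width: 0.329
gripper_force: 25.0
```

```bash
python3 d.py; python3 - <<'E'
from h import *
np.set_printoptions(precision=4,suppress=True)
s=arm.observe();o=s["position"];T=Ro.from_rotvec(s["ee_rot"]).as_matrix();u=-T[:,0];v=T[:,1];z=-T[:,2]
o=o+.018*z-.001*u+.0008*v
X=[o+a*u+b*v-.042*z for a,b in((.112,-.037),(.112,.037),(.095,0))]+[[.5805,.1835,.111]]
print("win",X[2])
out=[]
for n,w in(("scene",(60,265,190)),("top",(40,172,145))):
    p=arm.camera_params(n);im=cv2.cvtColor(arm.get_image(n),cv2.COLOR_RGB2BGR);cv2.imwrite(f"pics/{n}5.png",im)
    P=proj(p,X);print(n,P);k,x0,y0=w
    c=cv2.resize(im[y0:y0+k,x0:x0+k],(400,400),interpolation=cv2.INTER_CUBIC)
    for q in P: cv2.circle(c,tuple(int(t) for t in (q+.5-[x0,y0])*400/k),2,(0,0,255),-1)
    out.append(c)
cv2.imwrite("pics/c5.png",cv2.convertScaleAbs(np.hstack(out),alpha=1.4))
E
```

```text
[0.4886 0.173  0.1498] yaw 0.11312767248989708 [-0.0002 -0.0001 -1.    ] dtool [ 0.0014 -0.0005  0.0038] 24.99958634376526
win [0.5819 0.1845 0.1258]
scene [[288.3384 215.3732]
 [312.1992 218.4747]
 [300.7422 212.4009]
 [300.0902 214.613 ]]
top [[201.9809 166.825 ]
 [182.1482 168.911 ]
 [192.4957 172.4045]
 [193.3585 173.2182]]
```

View pics/c5.png

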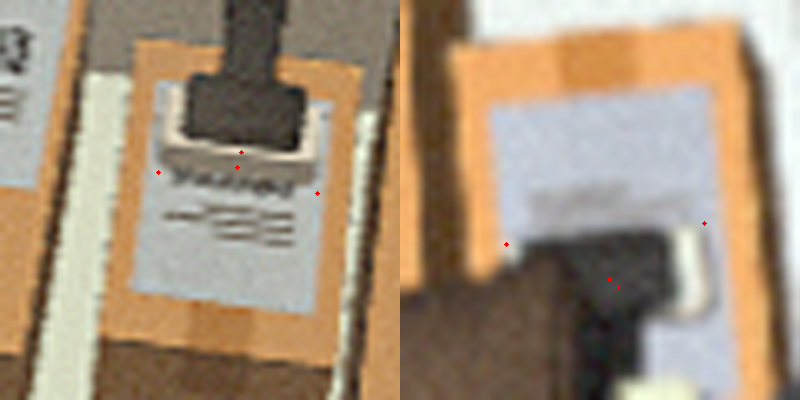

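The top view puts the head's front corner within about 2 mm of where I predicted, so the window is centred on the code. The scene view suggests it may hang slightly higher than nominal. Five millimetres lower is inside the height window either way.

Request:
send_rows([
  [2.0,[0,0,0.3],[0,0,0]],
  [2.0,[0,0,0.2],[0,0,0]],
  [2.0,[0,0,0],[0,0,0]],
  [2.0,[0,0,0],[0,0,0]],
  [2.0,[0,0,0],[0,0,0]],
])

```text
clock: 10.25
position: [0.4886, 0.1731, 0.1449]
ee_rot: [-0.178, 3.137, 0.0]
force: [-0.4, 0.7, -2.0]
width: 0.323
gripper_force: 25.0
```

Request:
send_rows([
  [2.0,[0,0,0],[0,0,0]],
  [2.0,[0,0,0],[0,0,0]],
  [2.0,[0,0,0],[0,0,0]],
  [2.0,[0,0,0],[0,0,0]],
  [2.0,[0,0,0],[0,0,0]],
])

```text
clock: 10.75
position: [0.4886, 0.1731, 0.1449]
ee_rot: [-0.178, 3.136, 0.0]
force: [0.6, 0.1, -1.1]
width: 0.325
gripper_force: 25.0
```

```bash
python3 d.py; python3 - <<'E'
from h import *
im=arm.get_image("scene");print(im[206:224,288:318:3].max(2))
s=arm.observe();print(s["position"],s["force"],abs(s["dq"]).max())
E
```

```text
[0.4886 0.1731 0.1449] yaw 0.1131969536885653 [ 0.0001  0.0001 -1.    ] dtool [ 0.0015 -0.0005 -0.0011] 24.99947100877762
[[133 162  58  58  61  57  50  36 125 140]
 [113 141  65  57  52  50  56  42 159 141]
 [118 143  60  59  55  57  52  42 153 142]
 [124 130  53  64  67  58  57  38 148 138]
 [118 129  44  52  55  60  50  33 143 137]
 [115 166  49  54  50  48  51  29 140 142]
 [109 139 148  79  51  41  43  47 134 142]
 [104  86  97 124 162 138  62 110 132 140]
 [106  91  97  95  91 106 151 161 133 138]
 [126  96  84  96  91  97  86  85 108 146]
 [138  68  94  94  92  95  95  96 106 140]
 [134  90  84  77  86  86  94  90 129 142]
 [132 137 137 107  91  65  73  93 133 140]
 [135 136 137 136 138 120 129 136 140 141]
 [135 130 125 118 138 138 138 134 139 138]
 [126 130 142  86  85 112 135 133 133 138]
 [133  79  84 125 124 113  76 122 140 139]
 [130 133 114  92  84  96 134 135 141 136]]
[0.48859989 0.17306311 0.14490768] [ 0.24294997  0.4458574  -0.34207163] 0.002103227630353691
```

```bash
python3 -c "
from cell import arm
print(arm.sign_off())"
```

```text
the job is handed in; nothing more can be done
None
```

I handed the job in at about 11 s with the scanner held still, level and square across the small carton's bar code. By my measurements the window is within about 2 mm of the code's centre and 10 to 16 mm above it. I saw no sign of contact, but hand-in returned no verdict.

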